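Ring up a carton: key in the sale, then hold the carton over the counter scanner

ROBOT

A 7-joint arm with a two-finger parallel gripper is mounted at the origin on a cart in front of the work surface, level with it; the furniture and walls round the work are solid. World frame = base frame: x ahead of the robot, y to its left, z up, the work surface at z = 0. Lengths are in m, angles in rad, forces in N, time in s.
With the tool pointing down it reaches from about 0.4 to 0.85 m from the base axis. Payload 4.5 kg.
Tool frame: the origin (TCP) lies at the centre of the arm's flange, where the gripper is bolted on; the fingertips stand 166 mm ahead of it and the grasp point (between the pads) lies 147 mm ahead of it; z points along the fingers, y is the line along which they close (so a half turn about z gives the same grasp; the last joint's range is limited). The gripper opens to 88 mm and grips with 3 to 60 N. Pads are 18 mm wide; open, the fingers measure 123 mm over their backs; the gripper's body (75 mm by 187 mm) begins 45 mm behind the grasp point.
Start: joints at [1.349, 0.689, -0.195, 1.565, 0.157, 0.902, -0.215], TCP at [0.158, -0.605, 0.405] pointing down, gripper open.
Joint ranges: [-3.01, 3.01], [-0.46, 2.08], [-1.47, 1.51], [0.13, 2.56], [-1, 4.14], [0.04, 2.09], [-2.66, 2.66]. Speed limits (rad/s): [2.57, 2.57, 3.14, 3.14, 3.14, 3.14, 3.14].

INTERFACE

Orientations are given as a unit quaternion [w, x, y, z].
In Python, from bench import sensors, cams, r gives the robot as it stands.
- The arm moves only by the tool send_rows, never from a script. Its argument "rows" is a list of rows, each a list of 7 numbers: the turn, a rotation vector about the tool's x, y, z in rad, then the shift along the tool's x, y, z in m, then the closure, from 0 (fully open) to 1 (shut). A call has 1 to 12 rows; each row shifts and turns the commanded pose from where the row before left it, along the tool's axes as they then stand; what a row does not reach is not made up. A row lasts 1/12 s, in which the tool goes at most 41.7 mm and 7.16 degrees, less where a joint would pass 70% of its speed; a pose out of reach is approached as far as the arm can. A call with a gripper value outside its range is refused whole. The fingers move at their own pace and stop on an object; "newtons" is the grip in N (left out, the last holds). Time passes only in rows, so rows that do not move let the fingers close. It gives the time, the measured TCP pose, the force, the opening and the grip force at its end, in the units of the state.
- sensors.get_state(): the state, without advancing time (a new reading comes with each control period).
- cams.grab_frame(name): name is "scene" or "side" or "wrist"; returns a dict with "color" (400x640x3 uint8, blue, green, red), "K" (3x3 intrinsics, pixels), "world_from_camera" (4x4, takes a point from camera to world coordinates); the wrist camera has in their place "T_tool_cam" (4x4, takes a point from camera to tool coordinates, whose origin is the TCP and whose axes are the flange's). Camera axes: x right, y down, z forward; pixel columns grow to the right and rows downward; lengths in m; the calibration is good to about 2 mm. A picture is of the moment at which its call begins: read the wrist's pose just before it. There is no depth.
- r.job_done(): hands the job in; it is judged then, once.
The state is a dict: "t": time; "joint_positions": joint angles; "dq": joint speeds; "joint_efforts": joint torques, N m; "ee_pos": TCP position; "tcp_rot": TCP orientation; "contact_force": force on the tool from outside, world axes, zero at the start; "moment": the same for the moment, N m; "gripper_width": finger opening in m; "finger_force": force on a finger pad.
Only numpy, scipy, OpenCV 4.12 (cv2) and the standard library are available. Lean on these libraries where they do the work, as an engineer would, in place of code of your own. Each camera call takes 0.05 s, during which the arm holds its last target. There are 200 camera calls.

TASK

On the till's key strip press the three round keys fully down one after another - the smallest, then the middle-sized, then the largest - letting each come up before the next. Then take the carton of sweets that stands on its long edge, 63 mm high, and carry it across the top of the wooden divider rail (not round its end) without it touching the rail. Hold it upright over the flat scanner, centred on the glass, its long side along the glass's long side, its underside about 15 mm above the glass and never touching the scanner, and finish while still holding it there; leave the other goods where they stand.

Things in the scene. Friction and masses are not known exactly. Their poses are not given: they have to be found in the camera images.
- key_small_top (a point): centre of the top face of the smallest round grey key, 16 mm across, on the key strip; with the key up this point is 42 mm above the counter top (222 mm above the table). The round black housing under it is 32 mm across and its top is 10 mm below this point. z axis up; press straight down.
- key_small (a joint): travel of the smallest key: 0 = up, 0.006 m = fully down; a spring key that needs about 4 N to be fully down and comes up by itself.
- key_medium_top (a point): centre of the top face of the middle-sized round grey key, 25 mm across, on the key strip; with the key up this point is 42 mm above the counter top (222 mm above the table). The round black housing under it is 41 mm across and its top is 10 mm below this point. z axis up; press straight down.
- key_medium (a joint): travel of the middle-sized key: 0 = up, 0.006 m = fully down; a spring key that needs about 4 N to be fully down and comes up by itself.
- key_large_top (a point): centre of the top face of the largest round grey key, 36 mm across, on the key strip; with the key up this point is 42 mm above the counter top (222 mm above the table). The round black housing under it is 52 mm across and its top is 10 mm below this point. z axis up; press straight down.
- key_large (a joint): travel of the largest key: 0 = up, 0.006 m = fully down; a spring key that needs about 4 N to be fully down and comes up by itself.
- counter: boxed till counter that stands on the table, white sides and a light wooden top: 483 x 780 mm (x, y), its flat top 180 mm above the table (z = 0.18). Fixed, always in the same place; origin at the centre of its underside. All the things of this task stand on its top.
- key_deck: key strip of the till: fixed flat grey deck 64 x 172 x 20 mm (x, y, z) on the counter top; origin at the centre of its underside. The three keys stand in one row along its y axis, 50 mm apart, in any order.
- carton: the printed carton of sweets to be held: 43 mm (its x, the thin side to grasp across) x 101 mm (its y, the long side) x 63 mm high (its z), the highest of the goods on the counter; it stands on its long edge. Origin at the centre of its underside. Loose, 0.05 to 0.15 kg. It stands at one of three places beyond the rail from the scanner.
- carton_center (a point): centre of that carton, half-way up: 31.5 mm above its underside. Axes as the carton's: x across its thin side, y along its long side, z up.
- carton_foot (a point): centre of that carton's underside; same axes.
- scanner: flat counter scanner, fixed: black slab 90 x 124 x 30 mm (x, y, z) with a steel top plate, on the counter top; origin at the centre of its underside.
- scan_glass (a point): centre of the long glass (42 x 96 mm, in a black frame) in the flat top of the scanner, 30 mm above the counter top (210 mm above the table); y axis along the glass's long side, x across it, z up.
- rail: dark wooden divider rail, fixed on the counter top: 300 mm long (its x), 14 mm thick (its y), 50 mm high, with two feet 50 mm wide (y) and 10 mm high; it runs away from the robot between the goods on the left and the scanner and key strip on the right. Origin at the centre of its underside.
- rail_top (a point): middle of the rail's top edge, 50 mm above the counter top (230 mm above the table); x axis along the rail, y across it (towards the goods), z up.
- cube_box_center (a point): nearly cubic printed carton, 62 x 62 x 50 mm high; loose, to be left alone. Point half-way up.
- flat_box_center (a point): flat printed carton, 50 x 112 x 20 mm high; loose, to be left alone. Point half-way up.
- spool_center (a point): small spool of ribbon lying flat, about 60 mm across, 28 mm high; loose, to be left alone. Point half-way up.
- tin_center (a point): flat round mint tin, 67 mm across, 23 mm high; loose, to be left alone. Point half-way up.

How it is judged:
By the outcome, as a careful person would: the job done as asked, in the order asked, and still so for the second after the job is handed in, while the arm keeps its last pose, push and grip.
It also fails if it takes over 67 s, if anything falls off the work surface, if the arm or the gripper's body presses on something with over 40 N, if the wrist force passes 120 N, or if a joint passes its speed limit or range.

## Working session

There is one attempt and no reset: what is moved stays moved. The work goes in short steps, Python scripts to look and compute and a tool call to move; the robot and the scene stay as the last step left them, time stands still between calls to the robot, and variables do not carry over. Pictures are saved under pics/ and viewed, at most 10 in all, crops included, and the job is handed in when it is done.

Besides the shell and the picture viewer there is one more tool, called after ">>>" in YAML: its name, and indented under it one key for each argument. send_rows: Moves the arm, as the interface text tells. Its arguments: {"type":"object","properties":{"rows":{"type":"array"},"newtons":{"type":"number"}},"required":["rows"]}

```bash
mkdir -p pics; python3 - <<'E'
from bench import sensors,cams,r
import cv2,numpy as np
s=sensors.get_state()
print({k:np.round(v,3).tolist() for k,v in s.items()})
for n in("scene","side"):
    f=cams.grab_frame(n);cv2.imwrite(f"pics/{n}0.png",f["color"]);print(n,f["K"].tolist(),np.round(f["world_from_camera"],4).tolist())
    np.savez(f"{n}0.npz",**f)
E
```

```text
{'t': 0.0, 'joint_positions': [1.349, 0.69, -0.195, 1.566, 0.157, 0.902, -0.215], 'dq': [-0.0, -0.001, -0.0, 0.0, 0.001, -0.0, -0.0], 'joint_efforts': [0.0, -52.756, -1.267, -15.343, -0.053, 0.007, 0.0], 'ee_pos': [0.158, -0.604, 0.404], 'tcp_rot': [-0.001, 0.992, 0.128, -0.0], 'contact_force': [-0.215, -0.732, 0.382], 'moment': [-0.016, -0.01, 0.018], 'finger_force': 0.0, 'gripper_width': 0.088}
scene [[417.76179750680154, 0.0, 323.4123947344607], [0.0, 417.76179750680154, 194.83000876674004], [0.0, 0.0, 1.0]] [[-0.8695, -0.3564, 0.342, 0.0922], [-0.4938, 0.6412, -0.5874, 0.7765], [-0.0099, -0.6796, -0.7335, 1.0086], [0.0, 0.0, 0.0, 1.0]]
side [[383.01309670568986, 0.0, 322.29049743179115], [0.0, 383.01309670568986, 196.65994756234014], [0.0, 0.0, 1.0]] [[-0.7868, -0.3472, 0.5103, -0.0801], [-0.6172, 0.4289, -0.6597, 0.8196], [0.0102, -0.834, -0.5517, 0.7849], [0.0, 0.0, 0.0, 1.0]]
```

View pics/scene0.png

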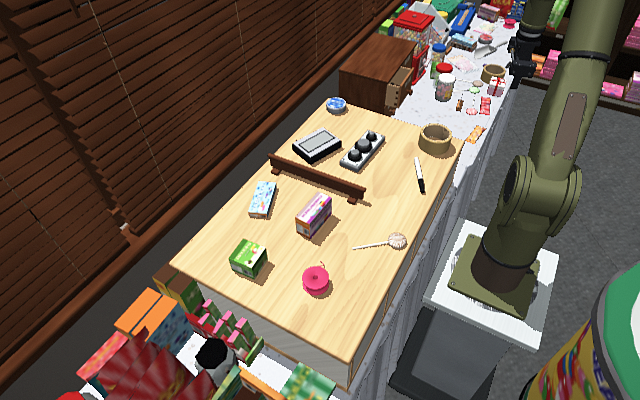

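View pics/side0.png

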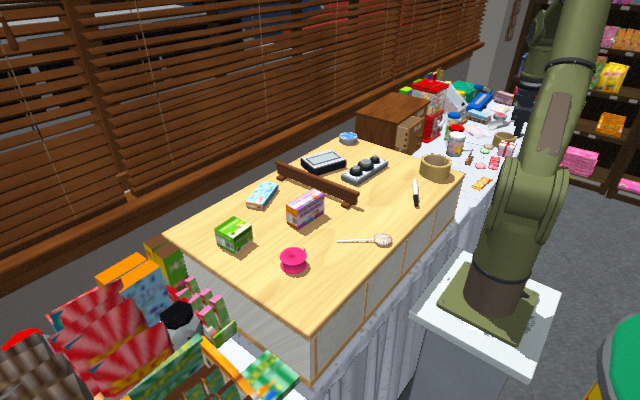

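The scene view shows the keys near (355,155), (363,145) and (371,136), the scanner glass at (318,144), the rail from (270,160) to (364,190), and the purple carton at (313,213). Next I cast rays for rough positions and make an enlarged crop.

```bash
cat > h.py <<'E'
import numpy as np,cv2
from scipy.spatial.transform import Rotation as R
from bench import sensors,cams,r
def cast(K,T,uv,z):
    d=T[:3,:3]@np.linalg.solve(K,[uv[0],uv[1],1.]); o=T[:3,3]
    return o+d*(z-o[2])/d[2]
def pose():
    s=sensors.get_state();q=np.array(s["tcp_rot"]);T=np.eye(4)
    T[:3,:3]=R.from_quat(q[[1,2,3,0]]).as_matrix();T[:3,3]=s["ee_pos"];return T
def wrist(name):
    T=pose();f=cams.grab_frame("wrist");cv2.imwrite(f"pics/{name}.png",f["color"])
    W=T@f["T_tool_cam"];np.savez(name+".npz",K=f["K"],world_from_camera=W,color=f["color"],T=T);return f["K"],W,f["color"]
def load(n):
    f=np.load(n+".npz");return f["K"],f["world_from_camera"],f["color"]
def move(goal,tipyaw):
    """tool shift in tool axes and turn about tool z to bring TCP to goal, tool y axis at world angle tipyaw, pointing down"""
    T=pose();y=np.array([np.cos(tipyaw),np.sin(tipyaw),0]);z=np.array([0,0,-1.]);G=np.c_[np.cross(y,z),y,z]
    return (T[:3,:3].T@(np.array(goal)-T[:3,3])).round(4),R.from_matrix(T[:3,:3].T@G).as_rotvec().round(4)
E
python3 - <<'E'
from h import *
K,T,c=load("scene0")
for n,uv,z in[("k1",(355,153),.222),("k2",(363,143),.222),("k3",(371,134),.222),("glass",(318,144),.21),("railL",(270,157),.23),("railR",(364,188),.23),("cart",(316,203),.243),("flat",(262,197),.2),("bowl",(435,137),.2)]: print(n,cast(K,T,uv,z).round(3))
print(pose().round(3))
f=cams.grab_frame("wrist");print(f["T_tool_cam"].round(3),f["K"].round(1))
cv2.imwrite("pics/crop.png",cv2.resize(c[110:260,230:430],None,fx=4,fy=4,interpolation=cv2.INTER_CUBIC))
E
```

```text
k1 [ 0.461 -0.037  0.222]
k2 [ 0.46  -0.087  0.222]
k3 [ 0.457 -0.136  0.222]
glass [ 0.579 -0.032  0.21 ]
railL [0.656 0.1   0.23 ]
railR [0.376 0.081 0.23 ]
cart [0.452 0.196 0.243]
flat [0.607 0.214 0.2  ]
bowl [ 0.293 -0.241  0.2  ]
[[ 0.967  0.253 -0.001  0.158]
 [ 0.253 -0.967  0.002 -0.604]
 [-0.    -0.002 -1.     0.404]
 [ 0.     0.     0.     1.   ]]
[[ 0.002 -0.965 -0.264  0.069]
 [ 1.     0.001  0.001  0.   ]
 [-0.    -0.264  0.965  0.019]
 [ 0.     0.     0.     1.   ]] [[326.9   0.  318.7]
 [  0.  326.9 200.5]
 [  0.    0.    1. ]]
```

View pics/crop.png

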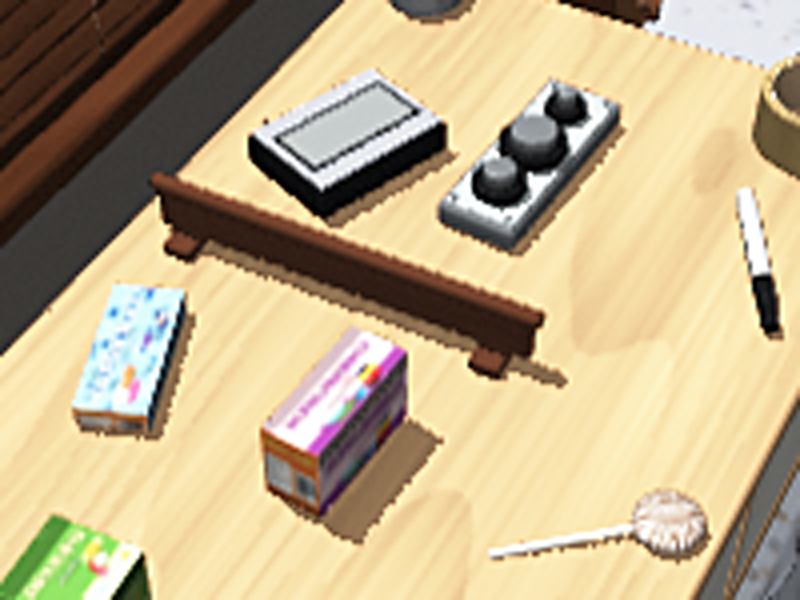

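The enlarged crop (4x, offset 230,110) shows three keys. The medium one is nearest the rail, the large one is in the middle and the small one is farthest (-y). The carton's long side runs roughly along y. Before I swing the arm in, I check how high the cabinet beyond the counter stands.

```bash
python3 - <<'E'
from h import *
K,T,_=load("scene0");K2,T2,_=load("side0")
def tri(a,b):
    d=[t[:3,:3]@np.linalg.solve(k,[*p,1.]) for k,t,p in((K,T,a),(K2,T2,b))]
    s=np.linalg.lstsq(np.c_[d[0],-d[1]],T2[:3,3]-T[:3,3],rcond=None)[0]
    return (T[:3,3]+d[0]*s[0]).round(3),(T2[:3,3]+d[1]*s[1]).round(3)
print("cab near-left top",tri((340,68),(357,118)));print("cab right top",tri((388,85),(409,127)));print("dispenser lid",tri((418,18),(432,85)))
E
```

```text
cab near-left top (array([ 0.763, -0.516,  0.158]), array([ 0.766, -0.513,  0.156]))
cab right top (array([ 0.541, -0.463,  0.18 ]), array([ 0.508, -0.484,  0.194]))
dispenser lid (array([ 0.591, -0.86 ,  0.253]), array([ 0.594, -0.858,  0.252]))
```

>>> send_rows:
  rows:
    - [0,0,0,0,-0.01,-0.03,1]
    - [0,0,0,0,-0.02,-0.03,1]
    - [0,0,0,0,-0.03,-0.025,1]
    - [0,0,0,0,-0.03,-0.02,1]
    - [0,0,-0.06,0.03,-0.025,0,1]
    - [0,0,-0.07,0.033,-0.015,0,1]
    - [0,0,-0.07,0.033,0,0,1]
    - [0,0,-0.07,0.033,0,0,1]
    - [0,0,-0.07,0.033,0,0,1]
    - [0,0,-0.07,0.033,0,0,1]
    - [0,0,-0.07,0.033,0,0,1]
    - [0,0,-0.07,0.033,0,0,1]
  newtons: 10

```text
t: 1.15
ee_pos: [0.3525, -0.3558, 0.5096]
tcp_rot: [0.0, 0.919, 0.394, 0.0]
contact_force: [0.8, 0.3, 0.3]
gripper_width: 0.0101
finger_force: 0.0
```

>>> send_rows:
  rows:
    - [0,0,-0.07,0.033,0,0,1]
    - [0,0,-0.07,0.033,0,0,1]
    - [0,0,-0.07,0.033,0,0,1]
    - [0,0,-0.07,0.033,0,0,1]
    - [0,0,-0.07,0.033,0,0,1]
    - [0,0,-0.07,0.033,0,0,1]
    - [0,0,-0.07,0.02,0,0,1]
    - [0,0,-0.07,0.01,0,0,1]
    - [0,0,0,0,0,0,1]
    - [0,0,0,0,0,0,1]

```text
t: 1.98
ee_pos: [0.47, -0.165, 0.5095]
tcp_rot: [-0.0, 0.776, 0.631, -0.0]
contact_force: [0.2, -0.1, 1.2]
gripper_width: 0.0007
finger_force: 0.0
```

```bash
python3 -c "
from h import *
print(pose().round(3)); print(move([.44,-.10,.53],0))"
```

```text
[[ 0.205  0.979 -0.001  0.47 ]
 [ 0.979 -0.205 -0.    -0.165]
 [-0.    -0.001 -1.     0.51 ]
 [ 0.     0.     0.     1.   ]]
(array([ 0.0575, -0.0427, -0.0205]), array([-0.0006,  0.0003, -0.2061]))
```

>>> send_rows:
  rows:
    - [0,0,-0.103,0.015,0,-0.01,1]
    - [0,0,-0.103,0.015,0,-0.01,1]
    - [0,0,0,0,0,0,1]
    - [0,0,0,0,0,0,1]

```text
t: 2.32
ee_pos: [0.4745, -0.1364, 0.5298]
tcp_rot: [0.001, 0.708, 0.706, -0.0]
contact_force: [-0.2, -0.2, -0.4]
gripper_width: 0.0005
finger_force: 0.0
```

```bash
python3 -c "
from h import *
K,W,c=wrist('w1');print(pose().round(3))"
```

```text
[[ 0.005  1.    -0.001  0.474]
 [ 1.    -0.005 -0.001 -0.137]
 [-0.001 -0.001 -1.     0.529]
 [ 0.     0.     0.     1.   ]]
```

View pics/w1.png

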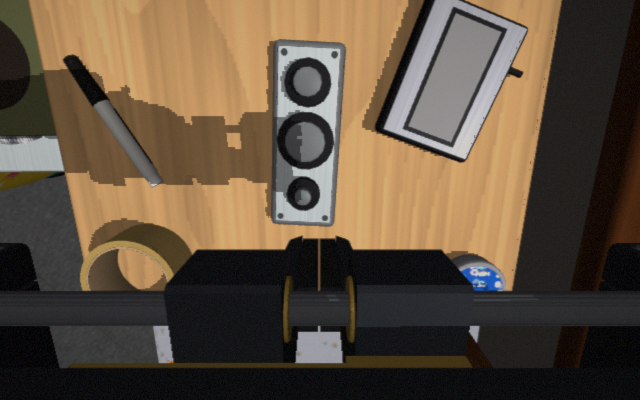

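The wrist view shows the key strip with keys at about (307,81) medium, (305,140) large and (302,193) small. The scanner glass is at about (458,78) and is turned by roughly 20°. I'll measure both by contours.

```bash
python3 - <<'E'
from h import *
K,W,c=load("w1");hsv=cv2.cvtColor(c,cv2.COLOR_BGR2HSV)
def rect(m,z,n):
    cs,_=cv2.findContours(m,cv2.RETR_EXTERNAL,cv2.CHAIN_APPROX_NONE);a=max(cs,key=cv2.contourArea)
    P=np.array([cast(K,W,p[0],z)[:2] for p in cv2.convexHull(a)]);rr=cv2.minAreaRect((P*1000).astype(np.float32))
    print(n,np.round(rr[0],1),np.round(rr[1],1),round(rr[2],1));
roi=lambda m,x0,x1,y0,y1:np.pad(m[y0:y1,x0:x1],((y0,400-y1),(x0,640-x1)))
grey=((hsv[...,1]<50)&(hsv[...,2]>60)).astype(np.uint8)*255
rect(roi(grey,262,355,30,235),.2,"deck 64x172")
plate=((hsv[...,1]<50)&(hsv[...,2]>75)).astype(np.uint8)*255
rect(roi(plate,370,535,0,170),.21,"plate 90x124")
g=cv2.erode(roi(plate,370,535,0,170),np.ones((3,3)))
n,l,st,ce=cv2.connectedComponentsWithStats(g)
for i in range(1,n):
    if st[i][4]>1500: rect((l==i).astype(np.uint8)*255,.21,f"comp{st[i][4]}")
gray=cv2.cvtColor(c,cv2.COLOR_BGR2GRAY)
for n,(u,v),rad in(("med",(307,81),12.5),("large",(305,140),18),("small",(302,193),8)):
    p=gray[v-24:v+25,u-24:u+25]
    print(n,cast(K,W,(u,v),.222).round(4),"px radius",round(rad/1000*326.9/(W[2,3]-.222),1))
    print(np.r_[[gray[v,u-30:u+31:2]]],gray[v-30:v+31:2,u])
E
```

```text
deck 64x172 [463.9 -94.7] [169.   62.3] 86.9
plate 90x124 [592.2 -43.8] [116.3  82.7] 70.1
comp5309 [592.3 -43.5] [114.6  80.4] 70.1
comp5485 [592.6 -43.7] [95.2 41. ] 70.1
med [ 0.4665 -0.0449  0.222 ] px radius 14.1
[[112 195 135 106  26  26  20  18  64 104 111 112 114 114 115 118 120 123
  124 125 129 132  92  37  33  34  35 177 200 202 195]] [196 196 198 118  34  33  34  32 111 120 119 122 119 119 116 118 116 115
 114 114 113 112 101  36  26  28  33  28 123 201 192]
large [ 0.4642 -0.0934  0.222 ] px radius 20.4
[[ 56  26  15  15  16  43  60  60  58  61  60  61  62  69 115 116 118 121
  121 124 126 125 128 130 129  47  37  31  39  86 131]] [199  78  31  30  30  32 100 117 119 118 119 119 117 118 116 116 116 114
 114 114 114 113 111 111 113 107  40  29  28  58 192]
small [ 0.4608 -0.141   0.222 ] px radius 9.1
[[ 68  86 171 189 190 184 105  63  15  11  11  22  56  63  73 119 127 133
  119  58  31  32  31  37 171 192 189 195 192 186 117]] [ 28  29  23 142 192 192 187  32  25  28  31  28  36  60 118 119 117 112
 105 106 102  54  28  43 187 197 196 194 195 144  98]
```

The key centres agree with the deck geometry: small (461,-145), large (464,-95), medium (467,-45) mm. The glass is at (592.5,-43.7) mm with its long axis at 70° and a measured size of 95x41, which fits. I'll go to just above the small key.

>>> send_rows:
  rows:
    - [0,0,0,-0.004,-0.007,0.03,1]
    - [0,0,0,-0.004,-0.006,0.035,1]
    - [0,0,0,0,0,0.035,1]
    - [0,0,0,0,0,0.025,1]
    - [0,0,0,0,0,0.009,1]
    - [0,0,0,0,0,0,1]
    - [0,0,0,0,0,0,1]

```text
t: 2.95
ee_pos: [0.4619, -0.144, 0.396]
tcp_rot: [0.0, 0.707, 0.707, -0.0]
contact_force: [0.5, 0.9, -0.5]
gripper_width: 0.0006
finger_force: 0.0
```

```bash
python3 -c "
from h import *
print(pose().round(4)); print(move([.461,-.1446,.380],0))"
```

```text
[[ 1.000e-03  1.000e+00 -1.000e-04  4.619e-01]
 [ 1.000e+00 -1.000e-03 -3.000e-04 -1.440e-01]
 [-3.000e-04 -1.000e-04 -1.000e+00  3.960e-01]
 [ 0.000e+00  0.000e+00  0.000e+00  1.000e+00]]
(array([-0.0006, -0.0009,  0.016 ]), array([-0.0001,  0.0003, -0.001 ]))
```

>>> send_rows:
  rows:
    - [0,0,0,0,0,0.008,1]
    - [0,0,0,0,0,0.004,1]
    - [0,0,0,0,0,0.003,1]
    - [0,0,0,0,0,0,1]
    - [0,0,0,0,0,0,1]

```text
t: 3.37
ee_pos: [0.4627, -0.1435, 0.3824]
tcp_rot: [0.002, 0.707, 0.707, 0.001]
contact_force: [-0.3, -1.3, 9.2]
gripper_width: 0.0003
finger_force: 4.7
```

>>> send_rows:
  rows:
    - [0,0,0,0,0,0.0015,1]
    - [0,0,0,0,0,0,1]
    - [0,0,0,0,0,0,1]

```text
t: 3.62
ee_pos: [0.4626, -0.1433, 0.3821]
tcp_rot: [0.003, 0.707, 0.707, 0.001]
contact_force: [-3.6, -1.1, 21.4]
gripper_width: 0.0006
finger_force: 10.9
```

The small key is on its stop: 21 N with no further travel. Lift, move to the large key's neighbour order: medium next.

>>> send_rows:
  rows:
    - [0,0,0,0,0,-0.01,1]
    - [0,0,0,0,0,-0.012,1]
    - [0,0,0,0,0,0,1]
    - [0,0,0,0,0,0,1]
    - [0,0,0,0.03,0.001,0,1]
    - [0,0,0,0.04,0.002,0,1]
    - [0,0,0,0.029,0.002,0,1]
    - [0,0,0,0,0,0,1]
    - [0,0,0,0,0,0,1]

```text
t: 4.37
ee_pos: [0.4665, -0.0427, 0.4007]
tcp_rot: [-0.0, 0.705, 0.709, -0.0]
contact_force: [-0.2, -0.4, -0.1]
gripper_width: 0.0001
finger_force: 0.0
```

```bash
python3 -c "
from h import *
print(pose().round(4)); print(move([.4666,-.0447,.380],0))"
```

```text
[[-5.300e-03  1.000e+00 -8.000e-04  4.665e-01]
 [ 1.000e+00  5.300e-03  3.000e-04 -4.270e-02]
 [ 3.000e-04 -8.000e-04 -1.000e+00  4.007e-01]
 [ 0.000e+00  0.000e+00  0.000e+00  1.000e+00]]
(array([-0.002 ,  0.0001,  0.0207]), array([-0.0008, -0.0003,  0.0053]))
```

>>> send_rows:
  rows:
    - [0,0,0,-0.002,0,0.009,1]
    - [0,0,0,0,0,0.007,1]
    - [0,0,0,0,0,0.004,1]
    - [0,0,0,0,0,0.002,1]
    - [0,0,0,0,0,0,1]
    - [0,0,0,0,0,0,1]

```text
t: 4.87
ee_pos: [0.4663, -0.0476, 0.3818]
tcp_rot: [0.002, 0.708, 0.706, -0.001]
contact_force: [-8.5, -1.6, 38.0]
gripper_width: 0.0005
finger_force: 19.0
```

The medium key is fully down (38 N against the stop). Lift and go to the large key.

>>> send_rows:
  rows:
    - [0,0,0,0,0,-0.01,1]
    - [0,0,0,0,0,-0.012,1]
    - [0,0,0,0,0,0,1]
    - [0,0,0,0,0,0,1]
    - [0,0,0,-0.025,-0.001,0,1]
    - [0,0,0,-0.025,-0.002,0,1]
    - [0,0,0,0,0,0,1]
    - [0,0,0,0,0,0,1]

```text
t: 5.53
ee_pos: [0.4631, -0.0981, 0.3998]
tcp_rot: [-0.001, 0.708, 0.706, -0.001]
contact_force: [1.0, 0.1, -0.2]
gripper_width: 0.0004
finger_force: 0.0
```

>>> send_rows:
  rows:
    - [0,0,0,0,0,0.009,1]
    - [0,0,0,0,0,0.006,1]
    - [0,0,0,0,0,0.004,1]
    - [0,0,0,0,0,0.002,1]
    - [0,0,0,0,0,0,1]
    - [0,0,0,0,0,0,1]

```text
t: 6.03
ee_pos: [0.4636, -0.0952, 0.382]
tcp_rot: [0.001, 0.706, 0.708, -0.0]
contact_force: [-6.2, -0.4, 25.1]
gripper_width: 0.0002
finger_force: 13.0
```

All three keys have been pressed. Rise, open, and go above the carton.

>>> send_rows:
  rows:
    - [0,0,0,0,0,-0.02,1]
    - [0,0,0,0,0,-0.04,1]
    - [0,0,0,0,0,-0.04,0]
    - [0,0,0,0.01,0,-0.04,0]
    - [0,0,0,0.03,0,-0.02,0]
    - [0,0,0,0.04,0,0,0]
    - [0,0,0,0.04,0,0,0]
    - [0,0,0,0.04,0,0,0]
    - [0,0,0,0.04,0,0,0]
    - [0,0,0,0.035,0,0,0]
    - [0,0,0,0,0,0,0]
    - [0,0,0,0,0,0,0]

```text
t: 7.03
ee_pos: [0.4625, 0.1416, 0.5395]
tcp_rot: [-0.001, 0.704, 0.71, -0.0]
contact_force: [-0.9, -0.9, 0.1]
gripper_width: 0.065
finger_force: 0.0
```

```bash
python3 -c "
from h import *
K,W,c=wrist('w2');print(pose().round(3))"
```

```text
[[-0.004  1.    -0.001  0.463]
 [ 1.     0.004 -0.001  0.14 ]
 [-0.001 -0.001 -1.     0.539]
 [ 0.     0.     0.     1.   ]]
```

View pics/w2.png

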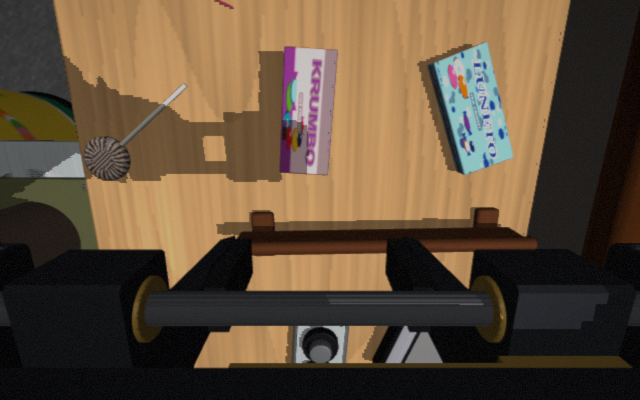

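The wrist view shows the carton's top with corners at about (286,46), (337,48), (328,175) and (281,174). The rail's top edge runs along row ~240, from column 245 to 535.

```bash
python3 - <<'E'
from h import *
K,W,c=load("w2");hsv=cv2.cvtColor(c,cv2.COLOR_BGR2HSV)
print("cam",W[:3,3].round(3))
for uv in((286,46),(337,48),(328,175),(281,174)): print(cast(K,W,uv,.243).round(4),cast(K,W,uv,.18).round(4))
for uv in((245,240),(535,240)): print("rail",cast(K,W,uv,.23).round(3))
cv2.imwrite("pics/w2c.png",cv2.resize(c[30:190,250:370],None,fx=3.7,fy=3.7,interpolation=cv2.INTER_CUBIC))
E
```

```text
cam [0.463 0.209 0.521]
[0.437  0.2581 0.243 ] [0.4311 0.2691 0.18  ]
[0.4768 0.257  0.243 ] [0.4799 0.2678 0.18  ]
[0.4715 0.1563 0.243 ] [0.4734 0.1442 0.18  ]
[0.431  0.1568 0.243 ] [0.4237 0.1448 0.18  ]
rail [0.394 0.09  0.23 ]
rail [0.67  0.093 0.23 ]
```

View pics/w2c.png

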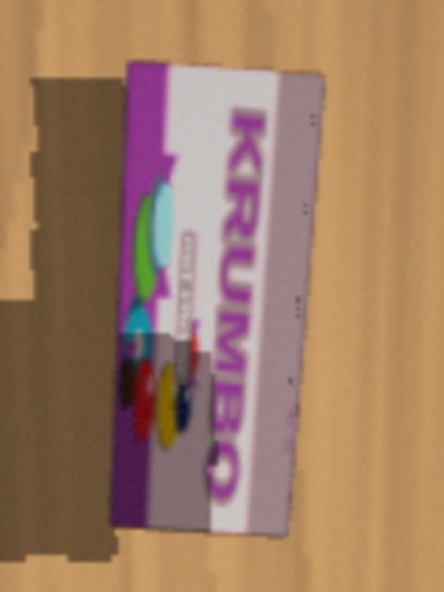

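The measured top is about 42x101 mm, so the carton fits. Its centre is (0.4536, 0.207) and its long axis is at 87°. Go above it, and check before descending.

>>> send_rows:
  rows:
    - [0,0,0.03,0.022,-0.003,0,0]
    - [0,0,0.028,0.023,-0.003,0.02,0]
    - [0,0,0,0.022,-0.003,0.03,0]
    - [0,0,0,0,0,0.015,0]
    - [0,0,0,0,0,0,0]
    - [0,0,0,0,0,0,0]
  newtons: 20

```text
t: 7.58
ee_pos: [0.4567, 0.2043, 0.4745]
tcp_rot: [0.0, 0.728, 0.686, -0.001]
contact_force: [0.5, 0.1, 1.0]
gripper_width: 0.0883
finger_force: 0.0
```

```bash
python3 -c "
from h import *
print(pose().round(4)); print(move([.4536,.207,.364],-.054))"
```

```text
[[ 0.059   0.9983 -0.0018  0.4567]
 [ 0.9983 -0.059  -0.0023  0.2043]
 [-0.0024 -0.0017 -1.      0.4745]
 [ 0.      0.      0.      1.    ]]
(array([ 0.0028, -0.003 ,  0.1105]), array([-0.0017,  0.0024, -0.005 ]))
```

>>> send_rows:
  rows:
    - [0,0,-0.005,0.0028,-0.003,0.025,0]
    - [0,0,0,0,0,0.03,0]
    - [0,0,0,0,0,0.03,0]
    - [0,0,0,0,0,0.02,0]
    - [0,0,0,0,0,0.0055,0]
    - [0,0,0,0,0,0,0]
    - [0,0,0,0,0,0,0]
    - [0,0,0,0,0,0,0]

```text
t: 8.25
ee_pos: [0.4543, 0.2089, 0.3664]
tcp_rot: [0.001, 0.726, 0.688, 0.002]
contact_force: [0.7, 0.8, 0.3]
gripper_width: 0.0883
finger_force: 0.0
```

>>> send_rows:
  rows:
    - [0,0,0,0,0,0,0.25]
    - [0,0,0,0,0,0,0.4]
    - [0,0,0,0,0,0,0.6]
    - [0,0,0,0,0,0,0.8]
    - [0,0,0,0,0,0,1]
    - [0,0,0,0,0,0,1]
    - [0,0,0,0,0,0,1]
    - [0,0,0,0,0,0,1]
    - [0,0,0,0,0,0,1]
    - [0,0,0,0,0,0,1]
  newtons: 20

```text
t: 9.08
ee_pos: [0.4534, 0.2088, 0.3647]
tcp_rot: [-0.0, 0.725, 0.689, -0.0]
contact_force: [-0.9, -0.1, 1.4]
gripper_width: 0.0423
finger_force: 20.0
```

```bash
python3 -c "
from h import *
print(pose().round(4)); np.save('grasp.npy',pose())"
```

```text
[[ 5.190e-02  9.987e-01 -2.000e-04  4.534e-01]
 [ 9.987e-01 -5.190e-02 -2.000e-04  2.088e-01]
 [-2.000e-04 -2.000e-04 -1.000e+00  3.647e-01]
 [ 0.000e+00  0.000e+00  0.000e+00  1.000e+00]]
```

Gripped at 42.3 mm. Lift, then cross above the rail.

>>> send_rows:
  rows:
    - [0,0,0,0,0,-0.008,1]
    - [0,0,0,0,0,-0.016,1]
    - [0,0,0,0,0,-0.022,1]
    - [0,0,0,0,0,-0.025,1]
    - [0,0,0,0,0,-0.022,1]
    - [0,0,0,0,0,-0.012,1]
    - [0,0,0,0,0,-0.005,1]
    - [0,0,0,0,0,0,1]
    - [0,0,0,0,0,0,1]

```text
t: 9.83
ee_pos: [0.4533, 0.2085, 0.4743]
tcp_rot: [0.0, 0.725, 0.688, -0.0]
contact_force: [-0.6, -0.2, -1.1]
gripper_width: 0.0427
finger_force: 20.0
```

>>> send_rows:
  rows:
    - [0,0,0,-0.012,0.008,0,1]
    - [0,0,0,-0.024,0.014,0,1]
    - [0,0,0,-0.028,0.018,0,1]
    - [0,0,0,-0.028,0.018,0,1]
    - [0,0,0,-0.028,0.018,0,1]
    - [0,0,0,-0.028,0.018,0,1]
    - [0,0,0,-0.028,0.018,0,1]
    - [0,0,0,-0.028,0.018,0,1]
    - [0,0,0,-0.024,0.014,0,1]
    - [0,0,0,-0.017,0.008,0,1]
    - [0,0,0,0,0,0,1]

```text
t: 10.75
ee_pos: [0.5936, -0.0494, 0.4722]
tcp_rot: [0.0, 0.728, 0.686, -0.002]
contact_force: [0.2, -1.2, -1.2]
gripper_width: 0.0424
finger_force: 20.0
```

>>> send_rows:
  rows:
    - [0,0,0.04,0,0,0,1]
    - [0,0,0.073,0,0,0,1]
    - [0,0,0.073,0,0,0,1]
    - [0,0,0.07,0,0,0,1]
    - [0,0,0.037,0,0,0,1]
    - [0,0,0,0,0,0,1]
    - [0,0,0,0,0,0,1]
    - [0,0,0,0,0,0,1]

```text
t: 11.42
ee_pos: [0.5923, -0.0432, 0.4741]
tcp_rot: [-0.0, 0.817, 0.576, -0.0]
contact_force: [0.1, 0.6, -1.3]
gripper_width: 0.0423
finger_force: 20.0
```

```bash
python3 - <<'E'
from h import *
print(pose().round(4)); print(move([.5925,-.0437,.425],np.radians(-19.9)))
a=wrist("w3")[2]
f=cams.grab_frame("side");np.savez("side3.npz",**f)
b=cv2.resize(f["color"][110:260,220:420],None,fx=2.66,fy=2.66)
cv2.imwrite("pics/m3.png",np.hstack([cv2.resize(a[:, 120:520],(400,400)),b[:399][:,:400] if 0 else cv2.resize(f["color"][120:220,250:350],(400,400),interpolation=cv2.INTER_CUBIC)]))
E
```

```text
[[ 3.364e-01  9.417e-01 -1.300e-03  5.923e-01]
 [ 9.417e-01 -3.364e-01  2.000e-04 -4.320e-02]
 [-2.000e-04 -1.300e-03 -1.000e+00  4.741e-01]
 [ 0.000e+00  0.000e+00  0.000e+00  1.000e+00]]
(array([-0.0004,  0.0004,  0.0491]), array([-0.0013,  0.0003,  0.0043]))
```

View pics/m3.png

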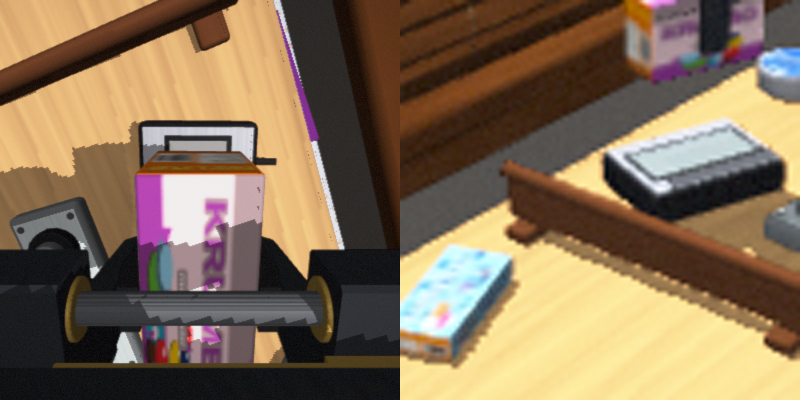

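The left (wrist) picture shows the carton held upright and square with the scanner. Its upper +y edge spans full-image columns 255–385 at row 172, and the scanner edge spans 262–376 at row 121. I check the carton's offset in the hand and the glass from here.

```bash
python3 - <<'E'
from h import *
K,W,c=load("w3");T=pose();g=np.array([.5925,-.0437]);a=np.radians(70.1);L=np.array([np.cos(a),np.sin(a)]);X=np.array([L[1],-L[0]])
zt=T[2,3]-.1847+.063
def loc(P): d=P[:2]-g; return (d@L*1000).round(1),(d@X*1000).round(1)
print("long,across rel. glass centre [mm]; TCP",loc(T[:3,3]))
for uv,z in(((255,172),zt),((385,173),zt),((270,152),zt-.063),((365,152),zt-.063),((262,121),.21),((376,121),.21),((284,137),.21),((350,137),.21)): print(uv,loc(cast(K,W,uv,z)))
gr=cv2.cvtColor(c,cv2.COLOR_BGR2GRAY)
print(gr[110:180:1,320].tolist());print(gr[143,265:375].tolist());print(gr[180,245:395:1].tolist())
E
```

```text
long,across rel. glass centre [mm]; TCP (np.float64(0.2), np.float64(-0.1))
(255, 172) (np.float64(49.7), np.float64(-19.7))
(385, 173) (np.float64(49.6), np.float64(21.6))
(270, 152) (np.float64(48.4), np.float64(-24.1))
(365, 152) (np.float64(48.7), np.float64(23.8))
(262, 121) (np.float64(61.2), np.float64(-41.1))
(376, 121) (np.float64(61.7), np.float64(42.1))
(284, 137) (np.float64(49.8), np.float64(-25.3))
(350, 137) (np.float64(50.1), np.float64(23.5))
[201, 200, 199, 200, 199, 200, 199, 197, 198, 191, 118, 46, 27, 24, 29, 31, 71, 176, 208, 210, 210, 208, 207, 207, 201, 135, 60, 39, 41, 41, 71, 162, 170, 171, 171, 170, 170, 171, 172, 169, 163, 80, 59, 89, 106, 105, 100, 103, 107, 111, 108, 108, 102, 81, 71, 73, 82, 84, 83, 76, 66, 68, 80, 127, 189, 231, 235, 238, 238, 239]
[192, 189, 192, 195, 199, 198, 197, 196, 193, 193, 193, 199, 204, 205, 202, 200, 195, 196, 190, 110, 50, 37, 39, 48, 103, 157, 170, 169, 167, 168, 171, 169, 170, 168, 170, 170, 170, 171, 171, 171, 170, 171, 171, 171, 170, 171, 170, 170, 172, 170, 172, 170, 171, 170, 171, 171, 170, 171, 171, 172, 171, 171, 17
[... 281 characters left out ...]
1, 91, 96, 106, 115, 116, 119, 117, 117, 117, 116, 117, 118, 120, 116, 117, 116, 117, 116, 116, 118, 116, 116, 117, 117, 126, 151, 176, 202, 222, 233, 237, 238, 239, 238, 238, 239, 238, 239, 238, 238, 239, 238, 238, 238, 239, 238, 239, 239, 238, 239, 238, 239, 238, 238, 239, 239, 238, 239, 238, 239, 239, 238, 239, 238, 238, 238, 238, 239, 239, 239, 239, 239, 238, 239, 238, 239, 239, 239, 239, 239, 238, 239, 238, 238, 239, 238, 238, 239, 238, 239, 238, 239, 239, 238, 237, 238, 238, 237, 232, 223, 207, 188, 181, 179, 179, 178, 180, 180, 181, 177, 180, 178, 179, 179, 179, 179, 179, 180, 180, 179, 181, 180, 182, 180, 181, 179, 183, 178, 168, 158, 186, 193, 192, 196, 198, 201, 203, 205, 206, 202]
```

The carton is centred to about 1 mm. Descend to a TCP height of 0.4097, which puts the underside at 0.225.

>>> send_rows:
  rows:
    - [0,0,0,0.0005,-0.001,0.008,1]
    - [0,0,0,0,0,0.014,1]
    - [0,0,0,0,0,0.016,1]
    - [0,0,0,0,0,0.014,1]
    - [0,0,0,0,0,0.008,1]
    - [0,0,0,0,0,0.0045,1]
    - [0,0,0,0,0,0,1]
    - [0,0,0,0,0,0,1]
    - [0,0,0,0,0,0,1]
    - [0,0,0,0,0,0,1]
    - [0,0,0,0,0,0,1]

```text
t: 12.43
ee_pos: [0.5919, -0.0429, 0.4109]
tcp_rot: [0.0, 0.818, 0.575, 0.001]
contact_force: [-0.1, 0.4, -1.8]
gripper_width: 0.0424
finger_force: 20.0
```

```bash
python3 - <<'E'
from h import *
print(pose().round(4)); print(move([.5917,-.0432,.4097],np.radians(-19.9)))
a=wrist("w4")[2]
f=cams.grab_frame("side")
cv2.imwrite("pics/m4.png",np.hstack([a[:, 120:520],cv2.resize(f["color"][110:210,250:350],(400,400),interpolation=cv2.INTER_CUBIC)]))
E
```

```text
[[ 3.383e-01  9.410e-01  1.300e-03  5.919e-01]
 [ 9.410e-01 -3.383e-01 -1.000e-04 -4.290e-02]
 [ 3.000e-04  1.200e-03 -1.000e+00  4.109e-01]
 [ 0.000e+00  0.000e+00  0.000e+00  1.000e+00]]
(array([-0.0003, -0.0001,  0.0012]), array([ 0.0012, -0.0003,  0.0022]))
```

View pics/m4.png

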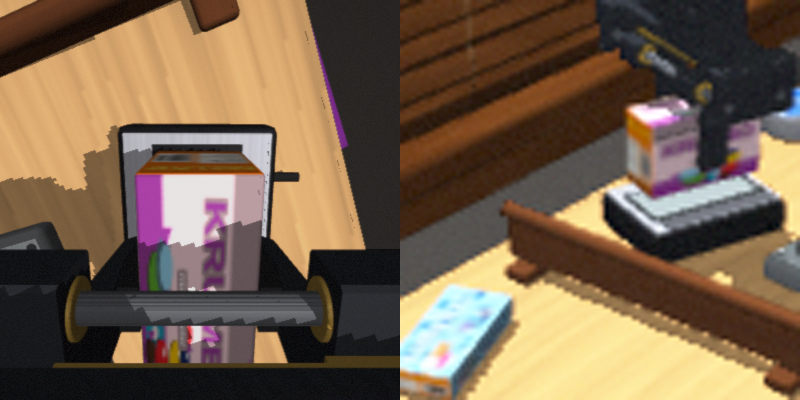

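The pictures show the carton upright just above the scanner, with a clear gap and framed evenly by the plate (plate columns 121–276, carton 136–266). I'm handing it in.

```bash
python3 -c "
from bench import r
print(r.job_done())"
```

```text
the job is handed in; nothing more can be done
None
```

The job is handed in at about 12.5 s: the small, medium and large keys were each pressed to their stop in that order, and the carton crossed over the rail (underside about 50 mm above it) and is held upright over the glass, centred to about 1–2 mm, its underside about 15–16 mm up.

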